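# Set out a graded set of wicker cases

### The arm

A 6-joint arm with a two-finger parallel gripper is mounted at the origin on the work surface. World frame = base frame: x ahead of the robot, y to its left, z up, the work surface at z = 0. Lengths are in mm, angles in rad, forces in N, time in s.
With the tool pointing down it reaches from about 225 to 725 mm from the base axis. Payload 3.1 kg.
Tool frame: the origin (TCP) lies midway between the tips of the shut fingers; the grasp point (between the pads) lies 19 mm behind it; z points along the fingers, y is the direction in which the jaws open and shut (so a half turn about z gives the same grasp; the last joint's range is limited). The gripper opens to 85 mm and grips with 20 to 120 N. Pads are 22 mm wide; open, the fingers measure 114 mm over their backs; the gripper's body (76 mm by 85 mm) begins 54 mm behind the grasp point. The pads swing forward as they close: fully open they stand 13 mm farther back than shut.
Start: joints at [1.013, 0.048, 0.099, 1.622, 0, 1.443], TCP at [218.768, 477.24, 231.312] pointing down, gripper open.
Joint ranges: [-2.91, 2.91], [-0.99, 1.94], [-1.21, 1.42], [-2.12, 2.29], [-1.49, 1.47], [-3.14, 3.14]. Speed limits (rad/s): [2.79, 2.79, 3.14, 3.14, 3.14, 3.14].

### API

Orientations are given as a unit quaternion [w, x, y, z].
In Python, from station import arm gives the robot as it stands. The module is installed in compiled form; this text tells all that it offers.
- The arm moves only by the shell command python3 -m handwheel 'ROWS'. ROWS is JSON, a list of rows, each a list of 5 numbers: the shift along the tool's x, y, z in mm, then the turn about the tool's z in rad, then the closure in counts, from 0 (fully open) to 255 (shut). In form: [[dx, dy, dz, spin, fingers], ...]. A call has 1 to 5 rows; each row is the pose to reach, as a shift and turn from the pose measured when the call began, along the tool's axes at that moment; what a row does not reach only later rows make up. A row lasts 1/8 s, in which the tool goes at most 62.5 mm and 10.7 degrees, less where a joint would pass 70% of its speed; a pose out of reach is approached as far as the arm can. A call with a gripper value outside its range is refused whole. The fingers move at their own pace and stop on an object; the grip force is fixed at half the most. Time passes only in rows, so rows that repeat a pose let the fingers close. It gives the time, the measured TCP pose, the force and the opening at its end, in the units of the state.
- arm.state(): the state, without advancing time (a new reading comes with each control period).
- arm.grab_frame(name): name is "side" or "top" or "wrist"; returns a dict with "color" (420x560x3 uint8, red, green, blue), "fx", "fy", "cx", "cy" (pixels), "position" and "orientation" of the camera in the world; the wrist camera has in their place "hand_eye" (4x4, takes a point from camera to tool coordinates, whose origin is the TCP and whose axes are the flange's). Camera axes: x right, y up, looking along -z (the intrinsics and any distortion apply to the point x, -y, -z); pixel columns grow to the right and rows downward; lengths in mm; the calibration is good to about 2 mm. A picture is of the moment at which its call begins: read the wrist's pose just before it. There is no depth.
- arm.job_done(): hands the job in, once; it reports no verdict.
The state is a dict: "t": time; "qpos": joint angles; "qvel": joint speeds; "joint_torque": joint torques, N m; "tcp_pos": TCP position; "tcp_rot": TCP orientation; "force": force on the tool from outside, world axes, zero at the start; "ft_torque": the same for the moment, N m; "width": finger opening in mm.
Only numpy, scipy, OpenCV 4.12 (cv2) and the standard library are available. Lean on these libraries where they do the work, as an engineer would, in place of code of your own. Each camera call takes 0.05 s, during which the arm holds its last target. There are 200 camera calls.

### The job

Set out the graded set of small wicker gift cases on the long board in order of size: the biggest already stands at one end of the row, so carry on from it, the largest of the other four next to it and so on down to the smallest at the far end. Stand each case upright in the middle of its own cork pad and square with it, set it down gently rather than dropping it, and leave the biggest case where it stands.

Things in the scene. Friction and masses are not known exactly. Their poses are not given: they have to be found in the camera images.
- case_small: the smallest of four loose brown wicker cases (an upright little suitcase), about 120 g, mm: 84 wide (y), 45 thick (x), 60 high; origin: centre of underside. Stiff handle on top: bar along y, 12 thick (x), 14 high, 68 long, its centre 92 above the underside, 25 clear of the top; pinch it across x at mid-length, over the mass centre. Starts on the bench, turned up to 35 degrees
- case_medium: the second smallest of four loose brown wicker cases (an upright little suitcase), about 170 g, mm: 102 wide (y), 50 thick (x), 75 high; origin: centre of underside. Stiff handle on top: bar along y, 12 thick (x), 14 high, 68 long, its centre 107 above the underside, 25 clear of the top; pinch it across x at mid-length, over the mass centre. Starts on the bench, turned up to 35 degrees
- case_large: the third smallest of four loose brown wicker cases (an upright little suitcase), about 240 g, mm: 120 wide (y), 56 thick (x), 90 high; origin: centre of underside. Stiff handle on top: bar along y, 12 thick (x), 14 high, 68 long, its centre 122 above the underside, 25 clear of the top; pinch it across x at mid-length, over the mass centre. Starts on the bench, turned up to 35 degrees
- case_xlarge: the largest of four loose brown wicker cases (an upright little suitcase), about 320 g, mm: 138 wide (y), 62 thick (x), 105 high; origin: centre of underside. Stiff handle on top: bar along y, 12 thick (x), 14 high, 68 long, its centre 137 above the underside, 25 clear of the top; pinch it across x at mid-length, over the mass centre. Starts on the bench, turned up to 35 degrees
- case_biggest: biggest wicker case of the set, 700 g, already standing on the board at one end (either) of the row of pads; not to be moved. In mm: 180 wide (y), 78 thick (x), 135 high; origin: centre of underside. Stiff handle on top: bar along y, 12 thick (x), 14 high, 68 long, its centre 167 above the underside, 25 clear of the top; pinch it across x at mid-length, over the mass centre
- pad_a: one of four identical cork pads fixed in a straight row, 165 mm apart, on a plywood board 18 mm high: 80 mm (x, across the board) by 150 mm (y, along the row), 3 mm thick; origin: centre of its underside, on the board. Which letter lies where differs every time. The pad next to the biggest case is centred 180 mm from it
- pad_b: one of four identical cork pads fixed in a straight row, 165 mm apart, on a plywood board 18 mm high: 80 mm (x, across the board) by 150 mm (y, along the row), 3 mm thick; origin: centre of its underside, on the board. Which letter lies where differs every time. The pad next to the biggest case is centred 180 mm from it
- pad_c: one of four identical cork pads fixed in a straight row, 165 mm apart, on a plywood board 18 mm high: 80 mm (x, across the board) by 150 mm (y, along the row), 3 mm thick; origin: centre of its underside, on the board. Which letter lies where differs every time. The pad next to the biggest case is centred 180 mm from it
- pad_d: one of four identical cork pads fixed in a straight row, 165 mm apart, on a plywood board 18 mm high: 80 mm (x, across the board) by 150 mm (y, along the row), 3 mm thick; origin: centre of its underside, on the board. Which letter lies where differs every time. The pad next to the biggest case is centred 180 mm from it

How it is judged (in metres and radians):
At the end, for the whole second after the job is handed in: From the biggest case outwards the four pads carry the largest, third, second and smallest loose case, each standing on its pad, upright within 6 degrees, centred within 15 mm, square within 11 degrees (either way round), released, at rest; the biggest case is within 20 mm of its start (((horizontal distance between case_xlarge and pad_a below 0.015 m and z of case_xlarge in the frame of pad_a below 0.008 m and angle between the y axis of case_xlarge and the y axis of pad_a, either way round below 0.2 rad) or (horizontal distance between case_xlarge and pad_b below 0.015 m and z of case_xlarge in the frame of pad_b below 0.008 m and angle between the y axis of case_xlarge and the y axis of pad_b, either way round below 0.2 rad) or (horizontal distance between case_xlarge and pad_c below 0.015 m and z of case_xlarge in the frame of pad_c below 0.008 m and angle between the y axis of case_xlarge and the y axis of pad_c, either way round below 0.2 rad) or (horizontal distance between case_xlarge and pad_d below 0.015 m and z of case_xlarge in the frame of pad_d below 0.008 m and angle between the y axis of case_xlarge and the y axis of pad_d, either way round below 0.2 rad)) and horizontal distance between case_xlarge and case_biggest between 0.135 and 0.225 m and angle between each of case_xlarge, case_large, case_medium, case_small, case_biggest's own z axis and vertical below 0.1 rad and linear speed of each of case_xlarge, case_large, case_medium, case_small below 0.02 m/s and contact force between the fingers and case_xlarge below 0.1 N and ((horizontal distance between case_large and pad_a below 0.015 m and z of case_large in the frame of pad_a below 0.008 m and angle between the y axis of case_large and the y axis of pad_a, either way round below 0.2 rad) or (horizontal distance between case_large and pad_b below 0.015 m and z of case_large in the frame of pad_b below 0.008 m and angle between the y axis of case_large and the y axis of pad_b, either way round below 0.2 rad) or (horizontal distance between case_large and pad_c below 0.015 m and z of case_large in the frame of pad_c below 0.008 m and angle between the y axis of case_large and the y axis of pad_c, either way round below 0.2 rad) or (horizontal distance between case_large and pad_d below 0.015 m and z of case_large in the frame of pad_d below 0.008 m and angle between the y axis of case_large and the y axis of pad_d, either way round below 0.2 rad)) and horizontal distance between case_large and case_biggest between 0.3 and 0.39 m and contact force between the fingers and case_large below 0.1 N and ((horizontal distance between case_medium and pad_a below 0.015 m and z of case_medium in the frame of pad_a below 0.008 m and angle between the y axis of case_medium and the y axis of pad_a, either way round below 0.2 rad) or (horizontal distance between case_medium and pad_b below 0.015 m and z of case_medium in the frame of pad_b below 0.008 m and angle between the y axis of case_medium and the y axis of pad_b, either way round below 0.2 rad) or (horizontal distance between case_medium and pad_c below 0.015 m and z of case_medium in the frame of pad_c below 0.008 m and angle between the y axis of case_medium and the y axis of pad_c, either way round below 0.2 rad) or (horizontal distance between case_medium and pad_d below 0.015 m and z of case_medium in the frame of pad_d below 0.008 m and angle between the y axis of case_medium and the y axis of pad_d, either way round below 0.2 rad)) and horizontal distance between case_medium and case_biggest between 0.465 and 0.555 m and contact force between the fingers and case_medium below 0.1 N and ((horizontal distance between case_small and pad_a below 0.015 m and z of case_small in the frame of pad_a below 0.008 m and angle between the y axis of case_small and the y axis of pad_a, either way round below 0.2 rad) or (horizontal distance between case_small and pad_b below 0.015 m and z of case_small in the frame of pad_b below 0.008 m and angle between the y axis of case_small and the y axis of pad_b, either way round below 0.2 rad) or (horizontal distance between case_small and pad_c below 0.015 m and z of case_small in the frame of pad_c below 0.008 m and angle between the y axis of case_small and the y axis of pad_c, either way round below 0.2 rad) or (horizontal distance between case_small and pad_d below 0.015 m and z of case_small in the frame of pad_d below 0.008 m and angle between the y axis of case_small and the y axis of pad_d, either way round below 0.2 rad)) and horizontal distance between case_small and case_biggest between 0.63 and 0.72 m and contact force between the fingers and case_small below 0.1 N and distance of case_biggest from where it was at the start of the episode below 0.02 m); the robot touches nothing.
It fails at once if a case is dropped or thrown (it moves faster than 0.5 m/s while the fingers are not holding it) ((linear speed of case_small above 0.5 m/s and contact force between the fingers and case_small below 0.05 N) or (linear speed of case_medium above 0.5 m/s and contact force between the fingers and case_medium below 0.05 N) or (linear speed of case_large above 0.5 m/s and contact force between the fingers and case_large below 0.05 N) or (linear speed of case_xlarge above 0.5 m/s and contact force between the fingers and case_xlarge below 0.05 N)).
It fails at once if the biggest case is shoved (more than 30 mm) or knocked over (distance of case_biggest from where it was at the start of the episode above 0.03 m or angle between case_biggest's own z axis and vertical above 0.3 rad).
It also fails if it takes over 131 s, if anything falls off the work surface, if the arm or the gripper's body presses on something with over 40 N, if the wrist force passes 120 N, or if a joint passes its speed limit or range.

## Working session

There is one attempt and no reset: what is moved stays moved. The work goes in short steps, Python scripts to look and compute and a shell command to move; the robot and the scene stay as the last step left them, time stands still between calls to the robot, and variables do not carry over. Pictures are saved under pics/ and viewed, about 12 in all and at most 16, crops included, and the job is handed in when it is done.

```bash
mkdir -p pics; python3 - <<'E'
from station import arm
import cv2,json
print(arm.state())
for n in("top","side"):
    f=arm.grab_frame(n);cv2.imwrite(f"pics/{n}0.png",f["color"][:,:,::-1]);print({k:v for k,v in f.items() if k!="color"})
E
```

```text
{'t': 0.0, 'qpos': array([1.01318971e+00, 4.87353693e-02, 9.75761621e-02, 1.62204288e+00,
       5.17384433e-05, 1.44297864e+00]), 'qvel': array([-0.00054847,  0.0003987 ,  0.00045626, -0.00071716, -0.00158647,
        0.00043123]), 'joint_torque': array([-9.63147577e-04, -3.38787925e+01,  3.20012820e+01,  2.03786156e-02,
       -4.04613866e-04, -3.17192438e-06]), 'tcp_pos': array([218.42311361, 476.70848469, 230.11434436]), 'tcp_rot': array([-4.28583807e-04,  2.13244199e-01,  9.76998190e-01, -1.12423508e-03]), 'force': array([ 0.5213597 ,  0.01871092, -0.93582621]), 'ft_torque': array([ 0.03532195, -0.04022121, -0.05135399]), 'width': 85.72113132413254}
{'fx': 521.7389236813226, 'fy': 521.7389236813226, 'cx': 280.2979428626713, 'cy': 212.41447129010504, 'position': array([ 408.61599924,   20.418385  , 1682.49196743]), 'orientation': array([-0.69761113, -0.02883022,  0.03172215,  0.71519314])}
{'fx': 465.9363599195851, 'fy': 465.9363599195851, 'cx': 276.6361112090113, 'cy': 214.82819968253844, 'position': array([ -88.13538319, -994.15594145,  875.23508137]), 'orientation': array([ 0.85688744,  0.43848145, -0.12800798, -0.2389391 ])}
```

View pics/top0.png

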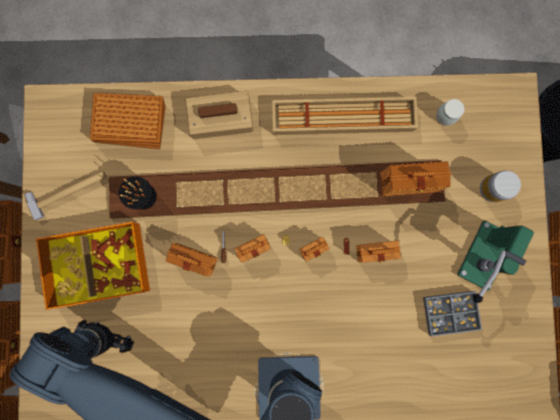

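View pics/side0.png

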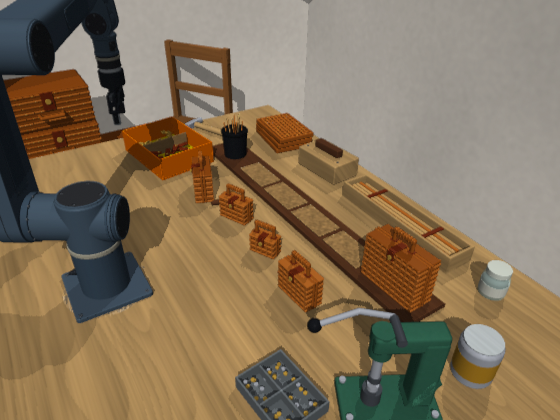

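The top view has the biggest case at (415,179), with pads at (354,185), (303,188), (251,190) and (200,193). The loose cases, by apparent width, are xlarge (190,259), medium (252,248), small (314,248) and large (379,252). The side view agrees with this.

```bash
cat > h.py <<'E'
from station import arm
import numpy as np,cv2
from scipy.spatial.transform import Rotation as R
def rot(q): return R.from_quat(np.roll(q,-1))
def cast(uv,K,P,Rm,z):
    uv=np.atleast_2d(np.asarray(uv,float)); fx,fy,cx,cy=K
    d=np.c_[(uv[:,0]-cx)/fx,-(uv[:,1]-cy)/fy,-np.ones(len(uv))]@Rm.T
    return (P+d*((z-P[2])/d[:,2])[:,None])[:,:2]
def K(f): return [f[k] for k in("fx","fy","cx","cy")]
def fixed(n):
    f=arm.grab_frame(n); return f["color"],lambda uv,z:cast(uv,K(f),f["position"],rot(f["orientation"]).as_matrix(),z)
def wrist():
    s=arm.state(); f=arm.grab_frame("wrist"); T=np.eye(4); T[:3,:3]=rot(s["tcp_rot"]).as_matrix(); T[:3,3]=s["tcp_pos"]
    T=T@np.array(f["hand_eye"]); return f["color"],lambda uv,z:cast(uv,K(f),T[:3,3],T[:3,:3],z),f,T
def go(x,y,z,yaw=None):
    """shift in tool axes, spin so that jaw direction gets world yaw (deg)"""
    s=arm.state(); r=rot(s["tcp_rot"]); d=r.inv().apply(np.array([x,y,z])-s["tcp_pos"])
    j=r.apply([0,1,0]); a=np.degrees(np.arctan2(j[1],j[0])); sp=0
    if yaw is not None: sp=-np.radians((yaw-a+90)%180-90)
    print("shift",d.round(1),"spin",round(sp,3),"jaw",round(a,1),"tcp",s["tcp_pos"].round(1),"q6",s["qpos"][5].round(2),"w",s["width"].round(1),"t",s["t"])
E
python3 - <<'E'
from h import *
c,g=fixed("top"); hsv=cv2.cvtColor(c,cv2.COLOR_RGB2HSV)
for u,v in[(200,193),(354,185),(325,185),(190,265),(252,250),(379,256),(300,280)]: print(u,v,hsv[v,u])
m=cv2.inRange(hsv,(3,150,60),(14,255,255)); m[:150]=0
o=cv2.cvtColor(c,cv2.COLOR_RGB2BGR); 
for k in cv2.findContours(m,0,2)[0]:
    if cv2.contourArea(k)>100:
        r=cv2.minAreaRect(k); b=cv2.boxPoints(r); p=g(b,60)
        print("case",np.round(r[0]),np.round(r[1]),round(r[2]),"c60",g([r[0]],60).round(), "edges",np.linalg.norm(p[1]-p[0]).round(),np.linalg.norm(p[2]-p[1]).round())
        cv2.polylines(o,[b.astype(int)],True,(255,0,0))
p=cv2.inRange(hsv,(12,60,110),(28,200,255)); p[:170]=0;p[210:]=0
p=cv2.morphologyEx(p,cv2.MORPH_OPEN,np.ones((3,3)))
for k in cv2.findContours(p,0,2)[0]:
    r=cv2.minAreaRect(k)
    if 500<r[1][0]*r[1][1]<3000: q=g(cv2.boxPoints(r),21);print("pad",np.round(r[0]),np.round(r[1]),round(r[2],1),g([r[0]],21).round(1),np.linalg.norm(q[1]-q[0]).round(),np.linalg.norm(q[2]-q[1]).round())
cv2.imwrite("pics/top1.png",cv2.resize(o[150:310,140:470],None,fx=2.4,fy=2.4,interpolation=cv2.INTER_CUBIC))
E
```

```text
200 193 [ 18 115 171]
354 185 [ 18 119 170]
325 185 [ 17 115 159]
190 265 [ 11 192 130]
252 250 [ 11 201 141]
379 256 [  7 194 113]
300 280 [ 18 108 189]
case [  9. 363.] [18. 54.] 0 c60 [[109. 848.]] edges 161.0 55.0
case [556. 346.] [78.  5.] 90 c60 [[ 117. -822.]] edges 15.0 235.0
case [125. 274.] [25. 28.] 82 c60 [[368. 496.]] edges 85.0 78.0
case [191. 260.] [49. 22.] 20 c60 [[408. 294.]] edges 68.0 152.0
case [378. 252.] [19. 43.] 84 c60 [[ 418. -288.]] edges 133.0 58.0
case [314. 249.] [15. 27.] 60 c60 [[431. -89.]] edges 85.0 47.0
case [252. 248.] [16. 33.] 64 c60 [[438. 102.]] edges 103.0 51.0
case [ 53. 270.] [73. 34.] 90 c60 [[385. 718.]] edges 105.0 224.0
case [113. 251.] [37. 46.] 80 c60 [[441. 535.]] edges 141.0 116.0
case [130. 273.] [50. 96.] 28 c60 [[372. 482.]] edges 291.0 158.0
case [554. 253.] [84. 10.] 90 c60 [[ 400. -835.]] edges 31.0 260.0
case [ 10. 242.] [82. 21.] 90 c60 [[476. 851.]] edges 65.0 254.0
case [280. 188.] [ 41. 342.] 87 c60 [[623.  12.]] edges 1075.0 129.0
pad [371. 206.] [  6. 102.] 90.0 [[ 564.6 -279. ]] 327.0 19.0
pad [200. 193.] [26. 48.] 87.1 [[619.9 268.9]] 155.0 85.0
pad [251. 191.] [26. 48.] 87.1 [[624.  104.2]] 156.0 86.0
pad [302. 188.] [26. 48.] 87.1 [[628.3 -60.8]] 156.0 86.0
pad [353. 185.] [26. 48.] 87.1 [[ 632.8 -225.2]] 155.0 86.0
```

View pics/top1.png

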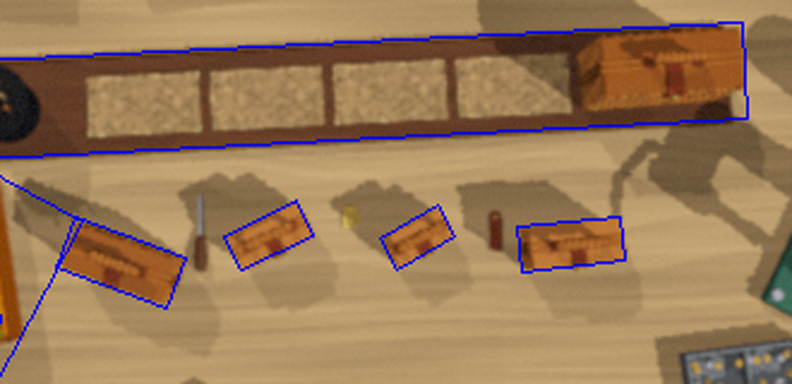

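The crop shows four evenly spaced pads (pitch 165 mm as measured, board yawed about 1.5°) and clean outlines for the four cases. Their long sides are 152, 133, 103 and 85 mm, which confirms which case is which. I'll go above xlarge first.

```bash
python3 -m handwheel '[[-60,-22,-20,0.18,0],[-120,-45,-40,0.36,0],[-181,-68,-55,0.54,0],[-241,-90,-70,0.72,0],[-241,-90,-70,0.9,0]]'; python3 -m handwheel '[[0,0,0,0.18,0],[0,0,0,0.36,0],[0,0,0,0.59,0],[0,0,0,0.59,0]]'
cat > look.py <<'E'
import sys
from h import *
c,g,f,T=wrist(); n=sys.argv[1]
np.savez(n+".npz",c=c,K=K(f),T=T); cv2.imwrite(f"pics/{n}.png",c[:,:,::-1])
print("cam",T[:3,3].round(),"look",(-T[:3,2]).round(2)); go(400,294,300,-20)
E
python3 look.py w1
```

```text
t: 0.78
tcp_pos: [402.6, 292.2, 301.0]
tcp_rot: [0.001, 0.621, 0.784, -0.001]
force: [-0.5, -0.1, -0.8]
width: 85.4
t: 1.27
tcp_pos: [402.5, 292.0, 300.6]
tcp_rot: [0.001, 0.823, 0.568, -0.001]
force: [0.9, 1.0, -0.0]
width: 85.2
cam [432. 367. 443.] look [-0.11 -0.29 -0.95]Traceback (most recent call last):
  File "look.py", line 5, in <module>
    print("cam",T[:3,3].round(),"look",(-T[:3,2]).round(2)); go(400,294,300,-20)
                                                             ~~^^^^^^^^^^^^^^^^^
  File "h.py", line 20, in go
    print("shift",d.round(1),"spin",round(sp,3),"jaw",round(a,1),"tcp",s["tcp_pos"].round(1),"q6",s["qpos"][5].round(2),"w",s["width"].round(1),"t",s["t"])
                                                                                                                            ^^^^^^^^^^^^^^^^
AttributeError: 'float' object has no attribute 'round'
```

View pics/w1.png

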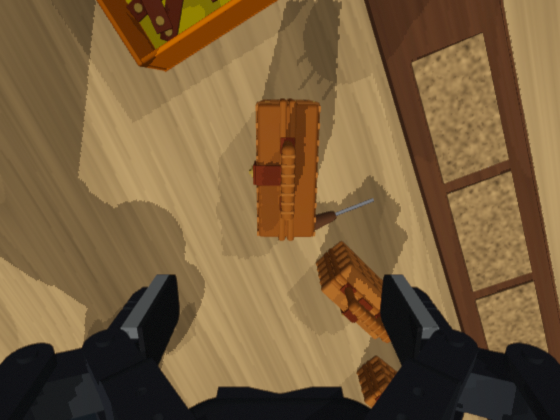

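The wrist view shows xlarge centred at (287,170), nearly in line with the jaws, and its top face reads cleanly.

```bash
sed -i 's/s\["width"\].round(1)/round(s["width"],1)/' h.py
cat > look.py <<'E'
# look.py name case_height [expected x y]
import sys
from h import *
c,g,f,T=wrist(); n=sys.argv[1]; h=float(sys.argv[2]); e=np.array([float(a) for a in sys.argv[3:5]])
hsv=cv2.cvtColor(c,cv2.COLOR_RGB2HSV); m=cv2.inRange(hsv,(3,150,40),(15,255,255))
m=cv2.morphologyEx(m,cv2.MORPH_CLOSE,np.ones((9,9))); m=cv2.morphologyEx(m,cv2.MORPH_OPEN,np.ones((13,13)))
best=None; o=c[:,:,::-1].copy()
for k in cv2.findContours(m,0,2)[0]:
    if cv2.contourArea(k)<1500: continue
    r=cv2.minAreaRect(k); p=g(cv2.boxPoints(r),h); q=p.mean(0)
    if best is None or np.linalg.norm(q-e)<np.linalg.norm(best[0]-e): best=(q,p,r)
q,p,r=best; cv2.polylines(o,[cv2.boxPoints(r).astype(int)],True,(255,0,0)); cv2.imwrite(f"pics/{n}.png",o)
a,b=p[1]-p[0],p[2]-p[1]; s,l=sorted((a,b),key=np.linalg.norm)
print("centre",q.round(1),"short",np.linalg.norm(s).round(1),"long",np.linalg.norm(l).round(1),"px",np.round(r[0]))
yaw=np.degrees(np.arctan2(l[1],l[0]))-90; yaw=(yaw+90)%180-90; print("yaw",yaw.round(1),"cam",T[:3,3].round())
go(*q,h+13,yaw)
E
python3 look.py w2 105 408 294
```

```text
centre [411.3 293. ] short 62.5 long 141.2 px [287. 169.]
yaw -17.1 cam [432. 368. 443.]
shift [  4.4   7.9 182.6] spin -0.061 jaw -20.6 tcp [402.5 292.1 300.6] q6 2.42 w 85.2 t 1.375
```

View pics/w2.png

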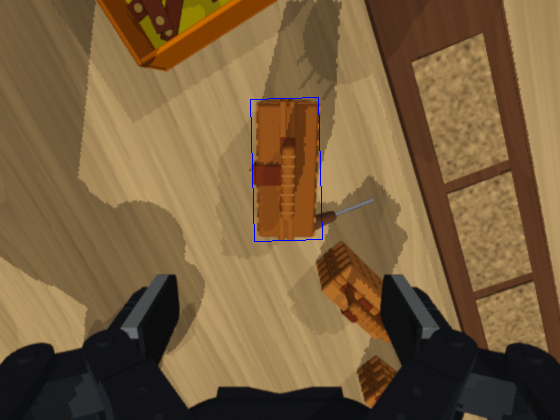

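The outline fits the case at 141×62 mm. It is slightly skewed by the clasp and the screwdriver, so I take yaw as about -19°. Descending and gripping.

```bash
python3 -m handwheel '[[4,8,40,-0.03,0],[4,8,85,-0.03,0],[4,8,130,-0.03,0],[4,8,165,-0.03,0],[4,8,182,-0.03,0]]'; python3 -m handwheel '[[0,0,0,0,150],[0,0,0,0,255],[0,0,0,0,255],[0,0,0,0,255],[0,0,0,0,255]]'; python3 -m handwheel '[[0,0,0,0,255],[0,0,-5,0,255],[0,0,-15,0,255],[0,0,-15,0,255]]'; python3 -c "
from h import *
go(632.8,-225.2,260,1.5)"
```

```text
t: 2.0
tcp_pos: [409.7, 291.8, 115.9]
tcp_rot: [0.0, 0.813, 0.582, -0.003]
force: [-0.1, -1.1, 0.5]
width: 85.5
t: 2.62
tcp_pos: [410.5, 292.4, 117.4]
tcp_rot: [0.001, 0.813, 0.582, -0.002]
force: [-0.8, 0.4, 3.9]
width: 11.0
t: 3.12
tcp_pos: [411.2, 292.8, 133.4]
tcp_rot: [0.001, 0.813, 0.582, -0.001]
force: [0.5, 0.9, -2.8]
width: 10.9
shift [-418.9  377.  -125.7] spin -0.355 jaw -18.8 tcp [411.2 292.8 133.4] q6 2.39 w 10.9 t 3.125
```

```bash
python3 -m handwheel '[[0,0,-35,0,255],[0,0,-75,0,255],[-15,14,-110,0,255],[-45,41,-126,0,255],[-85,76,-126,0,255]]'; python3 -m handwheel '[[-45,41,0,0,255],[-90,82,0,0,255],[-135,123,0,-0.1,255],[-180,163,0,-0.22,255],[-225,203,0,-0.34,255]]'; python3 -c "
from h import *
go(632.8,-225.2,190,1.5)"
```

```text
t: 3.75
tcp_pos: [457.1, 188.0, 261.9]
tcp_rot: [0.001, 0.813, 0.583, 0.002]
force: [0.7, -0.7, -2.8]
width: 11.1
t: 4.38
tcp_pos: [577.8, -92.1, 262.4]
tcp_rot: [0.002, 0.701, 0.713, 0.002]
force: [1.1, 0.6, -2.3]
width: 11.0
shift [-134.    52.3   72.7] spin -0.009 jaw 1.0 tcp [577.8 -92.1 262.4] q6 1.28 w 11.0 t 4.375
```

```bash
python3 -m handwheel '[[-30,12,0,0,255],[-65,25,15,-0.009,255],[-100,39,40,-0.009,255],[-127,49,65,-0.009,255],[-134,52,73,-0.009,255]]'; python3 -m handwheel '[[0,0,5,0,255],[0,0,15,0,255],[0,0,15,0,255]]';  python3 -c "
from h import *
go(632.8,-225.2,138,1.5)
c,g=fixed('top');cv2.imwrite('pics/t2.png',cv2.resize(c[140:300,300:480,::-1],None,fx=4,fy=3.5*8/7))"
```

```text
t: 5.0
tcp_pos: [631.4, -226.6, 185.9]
tcp_rot: [-0.001, 0.698, 0.716, 0.0]
force: [-0.5, 0.5, -3.1]
width: 11.1
t: 5.38
tcp_pos: [631.0, -225.3, 170.5]
tcp_rot: [-0.001, 0.698, 0.716, 0.0]
force: [-0.3, -0.1, -3.1]
width: 10.8
shift [ 0.   1.9 32.5] spin -0.001 jaw 1.5 tcp [ 631.  -225.3  170.5] q6 1.1 w 10.8 t 5.375
```

View pics/t2.png

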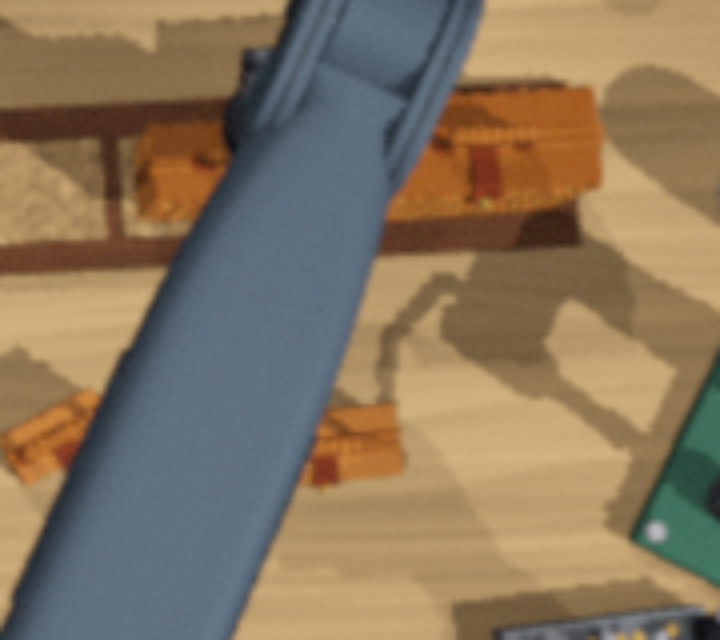

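The arm hides most of it, but xlarge hangs over its pad clear of the biggest case. Setting it down.

```bash
python3 -m handwheel '[[0,2,10,0,255],[0,2,20,0,255],[0,2,27,0,255],[0,2,30,0,255],[0,2,31,0,255]]'; python3 -m handwheel '[[0,0,1,0,255],[0,0,2,0,255]]'
```

```text
t: 6.05
tcp_pos: [633.1, -225.4, 139.7]
tcp_rot: [-0.001, 0.698, 0.716, 0.0]
force: [1.0, -0.2, -2.7]
width: 11.0
t: 6.3
tcp_pos: [633.3, -225.3, 138.7]
tcp_rot: [-0.001, 0.698, 0.716, 0.001]
force: [-1.9, 0.7, 1.3]
width: 11.0
```

Contact has registered, so I'll release, rise and go on to case_large.

```bash
python3 -m handwheel '[[0,0,0,0,200],[0,0,0,0,100],[0,0,0,0,0],[0,0,0,0,0]]'; python3 -m handwheel '[[0,0,-20,0,0],[0,0,-60,0,0],[0,0,-110,0,0],[-25,-50,-150,0,0],[-63,-100,-150,0,0]]';python3 -m handwheel '[[0,-50,0,0,0],[0,-100,0,0,0],[0,-115,0,0,0],[0,-115,0,0,0]]'; python3 look.py w3 90 418 -288
```

```text
t: 6.8
tcp_pos: [633.4, -225.4, 138.9]
tcp_rot: [-0.001, 0.698, 0.716, 0.001]
force: [0.0, -0.5, -0.7]
width: 71.8
t: 7.42
tcp_pos: [540.3, -288.6, 292.7]
tcp_rot: [0.003, 0.697, 0.717, 0.002]
force: [0.6, -1.3, -0.3]
width: 85.7
t: 7.92
tcp_pos: [425.2, -292.0, 292.5]
tcp_rot: [0.004, 0.697, 0.717, 0.002]
force: [0.2, 0.8, -0.0]
width: 85.4
centre [ 419.1 -286.8] short 54.8 long 123.8 px [271. 167.]
yaw 4.1 cam [ 423. -211.  435.]
shift [  6.   -8.4 189.1] spin -0.044 jaw 1.6 tcp [ 426.  -292.   292.2] q6 0.81 w 85.5 t 7.975
```

View pics/w3.png

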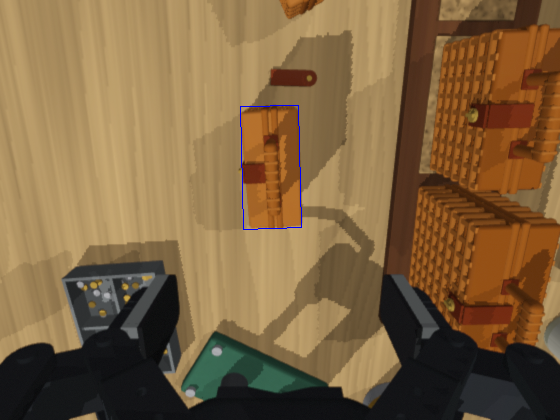

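The view shows case_large at (271,167), and the 124×55 mm outline fits. Grasping it.

```bash
python3 -m handwheel '[[6,-8,45,-0.044,0],[6,-8,90,-0.044,0],[6,-8,135,-0.044,0],[6,-8,172,-0.044,0],[6,-8,189,-0.044,0]]'; python3 -m handwheel '[[0,0,0,0,150],[0,0,0,0,255],[0,0,0,0,255],[0,0,0,0,255],[0,0,0,0,255]]'; python3 -m handwheel '[[0,0,0,0,255],[0,0,-5,0,255],[0,0,-15,0,255],[0,0,-15,0,255]]'; python3 -c "
from h import *
go(628.3,-60.8,245,1.5)"
```

```text
t: 8.6
tcp_pos: [419.5, -285.5, 100.1]
tcp_rot: [0.002, 0.681, 0.733, 0.002]
force: [0.0, -0.0, -0.6]
width: 85.2
t: 9.22
tcp_pos: [420.0, -286.2, 101.5]
tcp_rot: [0.003, 0.681, 0.733, 0.002]
force: [-0.9, 0.5, 4.7]
width: 11.0
t: 9.72
tcp_pos: [420.5, -286.7, 117.7]
tcp_rot: [0.004, 0.681, 0.733, 0.002]
force: [0.6, 1.0, -2.3]
width: 11.3
shift [ 209.6  224.9 -126.3] spin 0.047 jaw 4.2 tcp [ 420.5 -286.7  117.7] q6 0.76 w 11.3 t 9.725
```

```bash
python3 -m handwheel '[[0,0,-35,0,255],[0,0,-75,0,255],[14,15,-110,0,255],[40,44,-126,0,255],[75,82,-126,0,255]]'; python3 -m handwheel '[[30,32,0,0,255],[60,65,0,0.02,255],[95,102,0,0.047,255],[122,130,0,0.047,255],[134,143,0,0.047,255]]'; python3 -m handwheel '[[0,0,10,0,255],[0,0,40,0,255],[0,0,70,0,255],[0,0,85,0,255],[0,0,90,0,255]]'; python3 -c "
from h import *
go(628.3,-60.8,122.5,1.5)"
```

```text
t: 10.35
tcp_pos: [497.2, -206.1, 246.6]
tcp_rot: [0.007, 0.682, 0.732, 0.002]
force: [0.7, 0.2, -2.8]
width: 10.9
t: 10.98
tcp_pos: [631.4, -60.1, 246.6]
tcp_rot: [0.006, 0.698, 0.716, 0.002]
force: [0.0, -0.5, -2.7]
width: 11.0
t: 11.6
tcp_pos: [631.3, -61.0, 155.0]
tcp_rot: [0.005, 0.698, 0.716, 0.001]
force: [0.6, -0.2, -1.3]
width: 11.0
shift [ 0.4 -3.3 32.4] spin -0.0 jaw 1.5 tcp [631.3 -61.  155. ] q6 1.34 w 11.0 t 11.6
```

```bash
python3 -m handwheel '[[0,-3,10,0,255],[0,-3,20,0,255],[0,-3,27,0,255],[0,-3,30,0,255],[0,-3,31,0,255]]'; python3 -m handwheel '[[0,0,1,0,255],[0,0,2,0,255]]'
```

```text
t: 12.22
tcp_pos: [628.6, -61.1, 123.8]
tcp_rot: [0.005, 0.698, 0.716, 0.001]
force: [0.4, 0.0, -2.9]
width: 11.0
t: 12.48
tcp_pos: [629.2, -61.4, 122.6]
tcp_rot: [0.006, 0.698, 0.716, 0.002]
force: [-0.5, -1.1, 0.4]
width: 10.8
```

```bash
python3 -m handwheel '[[0,0,0,0,200],[0,0,0,0,100],[0,0,0,0,0],[0,0,0,0,0]]'; python3 -m handwheel '[[0,0,-20,0,0],[0,0,-60,0,0],[0,0,-110,0,0],[25,-30,-150,0,0],[65,-74,-160,0,0]]';python3 -m handwheel '[[40,-45,0,-0.15,0],[80,-90,0,-0.3,0],[103,-117,0,-0.41,0],[103,-117,0,-0.41,0]]'; python3 look.py w4 75 438 102
```

```text
t: 12.98
tcp_pos: [629.3, -61.5, 122.8]
tcp_rot: [0.006, 0.698, 0.716, 0.002]
force: [-0.2, -0.7, 0.4]
width: 72.1
t: 13.6
tcp_pos: [553.3, 2.1, 285.2]
tcp_rot: [0.008, 0.699, 0.715, 0.004]
force: [0.3, 0.1, 0.6]
width: 85.3
t: 14.1
tcp_pos: [432.4, 103.7, 283.4]
tcp_rot: [0.01, 0.537, 0.844, 0.003]
force: [1.2, -1.2, 0.4]
width: 84.9
centre [438.  104.7] short 49.0 long 108.3 px [281. 171.]
yaw 21.8 cam [397. 177. 425.]
shift [  2.6   1.9 195.1] spin 0.055 jaw 24.9 tcp [433.6 102.8 283. ] q6 1.22 w 85.2 t 14.15
```

View pics/w4.png

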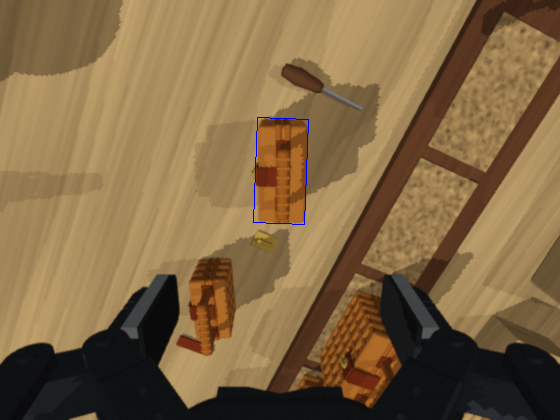

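case_medium is at (281,171). The outline is a little long, because the end nearest the camera shows, and slightly skewed; the handle itself runs straight up, at yaw about 24°. Grasping it.

```bash
python3 -m handwheel '[[1,2,45,0.02,0],[1,2,90,0.02,0],[1,2,140,0.02,0],[1,2,178,0.02,0],[1,2,195,0.02,0]]'; python3 -m handwheel '[[0,0,0,0,150],[0,0,0,0,255],[0,0,0,0,255],[0,0,0,0,255],[0,0,0,0,255]]'; python3 -m handwheel '[[0,0,0,0,255],[0,0,-5,0,255],[0,0,-15,0,255],[0,0,-15,0,255]]'; python3 -c "
from h import *
go(624,104.2,210,1.5)"
```

```text
t: 14.78
tcp_pos: [437.6, 102.4, 85.1]
tcp_rot: [0.008, 0.547, 0.837, 0.001]
force: [0.3, -0.2, 1.2]
width: 85.3
t: 15.4
tcp_pos: [439.0, 102.6, 86.7]
tcp_rot: [0.009, 0.547, 0.837, 0.002]
force: [0.2, 0.1, 4.0]
width: 10.5
t: 15.9
tcp_pos: [439.5, 102.8, 102.8]
tcp_rot: [0.01, 0.547, 0.837, 0.003]
force: [0.2, -0.3, -0.7]
width: 10.9
shift [ -74.2  171.3 -103.5] spin 0.387 jaw 23.7 tcp [439.5 102.8 102.8] q6 1.24 w 10.9 t 15.9
```

```bash
python3 -m handwheel '[[0,0,-35,0,255],[0,0,-75,0,255],[-10,23,-100,0,255],[-25,58,-103,0.05,255],[-43,100,-103,0.15,255]]'; python3 -m handwheel '[[0,0,0,0.12,255],[0,0,0,0.237,255],[0,0,0,0.237,255]]'; python3 -c "
from h import *
go(624,104.2,140,1.5)"
```

```text
t: 16.52
tcp_pos: [547.6, 104.4, 209.3]
tcp_rot: [0.011, 0.609, 0.793, 0.004]
force: [0.4, -0.2, -1.0]
width: 10.9
t: 16.9
tcp_pos: [547.7, 104.3, 208.9]
tcp_rot: [0.01, 0.698, 0.716, 0.005]
force: [-0.2, -0.4, -1.3]
width: 11.2
shift [-1.5 74.8 70.5] spin -0.002 jaw 1.4 tcp [547.7 104.3 208.9] q6 1.62 w 11.2 t 16.9
```

```bash
python3 -m handwheel '[[0,25,5,0,255],[-1,50,20,0,255],[-1,70,45,0,255],[-1,75,65,0,255],[-1,75,70,0,255]]'; python3 -m handwheel '[[0,0,10,0,255],[0,0,20,0,255],[0,0,27,0,255],[0,0,29,0,255],[0,0,30,0,255]]';python3 -c "
from h import *
go(624,104.2,107.5,1.5)"
```

```text
t: 17.52
tcp_pos: [622.4, 104.6, 137.9]
tcp_rot: [0.008, 0.698, 0.716, 0.003]
force: [-0.2, 0.1, -0.6]
width: 11.1
t: 18.15
tcp_pos: [623.0, 104.5, 108.2]
tcp_rot: [0.008, 0.698, 0.716, 0.004]
force: [0.8, 0.5, -1.4]
width: 11.0
shift [-0.3  1.   0.7] spin -0.001 jaw 1.5 tcp [623.  104.5 108.2] q6 1.61 w 11.0 t 18.15
```

```bash
python3 -m handwheel '[[0,0,1,0,255],[0,0,2,0,255]]'; python3 -m handwheel '[[0,0,0,0,200],[0,0,0,0,100],[0,0,0,0,0],[0,0,0,0,0]]'; python3 -m handwheel '[[0,0,-20,0,0],[0,0,-60,0,0],[0,0,-110,0,0],[-25,-30,-150,0,0],[-65,-74,-165,0,0]]';python3 -m handwheel '[[-40,-45,0,-0.15,0],[-80,-80,0,-0.3,0],[-123,-123,0,-0.45,0],[-123,-123,0,-0.45,0],[-123,-123,0,-0.45,0]]'; python3 look.py w5 60 431 -89
```

```text
t: 18.4
tcp_pos: [623.8, 104.9, 107.8]
tcp_rot: [0.009, 0.698, 0.716, 0.005]
force: [-1.1, 1.4, 4.7]
width: 10.8
t: 18.9
tcp_pos: [623.7, 104.8, 107.6]
tcp_rot: [0.009, 0.698, 0.716, 0.005]
force: [0.3, -0.3, 0.1]
width: 72.0
t: 19.52
tcp_pos: [549.4, 38.7, 274.7]
tcp_rot: [0.011, 0.697, 0.717, 0.006]
force: [0.0, -0.5, 0.8]
width: 85.5
t: 20.15
tcp_pos: [430.0, -87.7, 272.7]
tcp_rot: [0.013, 0.52, 0.854, 0.004]
force: [-0.4, 0.4, -0.6]
width: 85.5
centre [431.3 -87.5] short 45.0 long 90.3 px [276. 169.]
yaw 24.4 cam [391. -15. 414.]
shift [  2.9  -3.3 199.6] spin 0.052 jaw 27.4 tcp [430.4 -87.3 272.6] q6 0.74 w 85.2 t 20.2
```

View pics/w5.png

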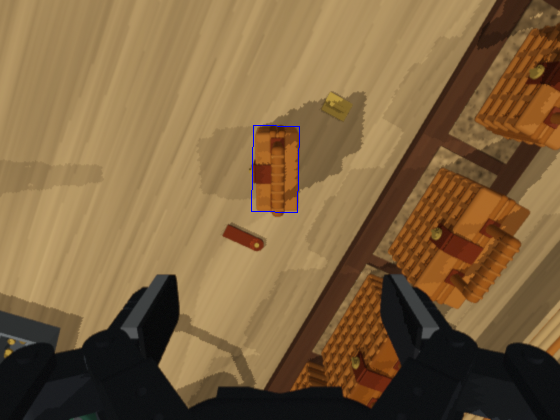

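case_small is at (276,169). The outline is about 6 mm long because the near end face shows, so I correct for that and grasp.

```bash
python3 -m handwheel '[[0,-3,45,0.02,0],[0,-3,90,0.02,0],[0,-3,140,0.02,0],[0,-3,180,0.02,0],[0,-3,199,0.02,0]]'; python3 -m handwheel '[[0,0,0,0,150],[0,0,0,0,255],[0,0,0,0,255],[0,0,0,0,255],[0,0,0,0,255]]'; python3 -m handwheel '[[0,0,0,0,255],[0,0,-5,0,255],[0,0,-15,0,255],[0,0,-15,0,255]]'; python3 -c "
from h import *
go(619.9,268.9,235,1.5)"
```

```text
t: 20.82
tcp_pos: [431.7, -87.8, 70.3]
tcp_rot: [0.01, 0.527, 0.85, 0.004]
force: [0.9, 0.9, 0.7]
width: 85.2
t: 21.45
tcp_pos: [432.9, -88.3, 71.9]
tcp_rot: [0.011, 0.527, 0.85, 0.004]
force: [0.1, -0.8, 4.4]
width: 11.1
t: 21.95
tcp_pos: [433.3, -88.5, 88.0]
tcp_rot: [0.012, 0.527, 0.85, 0.004]
force: [0.3, -0.5, -1.0]
width: 10.4
shift [ 235.   328.9 -144.1] spin 0.434 jaw 26.4 tcp [433.3 -88.5  88. ] q6 0.75 w 10.4 t 21.95
```

```bash
python3 -m handwheel '[[0,0,-35,0,255],[0,0,-75,0,255],[12,16,-115,0,255],[36,50,-144,0,255],[65,91,-144,0,255]]'; python3 -m handwheel '[[27,38,0,0,255],[54,76,0,0.05,255],[81,114,0,0.15,255],[108,152,0,0.25,255],[135,189,0,0.3,255]]'; python3 -c "
from h import *
go(619.9,268.9,140,1.5)"
```

```text
t: 22.58
tcp_pos: [484.6, 11.2, 236.6]
tcp_rot: [0.016, 0.528, 0.849, 0.006]
force: [0.3, -1.0, -1.3]
width: 10.9
t: 23.2
tcp_pos: [595.0, 217.3, 238.5]
tcp_rot: [0.015, 0.65, 0.76, 0.008]
force: [1.4, 0.4, -0.4]
width: 10.9
shift [48.3 29.5 98.9] spin 0.13 jaw 9.0 tcp [595.  217.3 238.5] q6 1.67 w 10.9 t 23.2
```

```bash
python3 -m handwheel '[[20,12,0,0.05,255],[40,24,20,0.13,255],[48,29,50,0.13,255],[48,30,85,0.13,255],[48,30,99,0.13,255]]'; python3 -c "
from h import *
go(619.9,268.9,93,1.5)"
```

```text
t: 23.82
tcp_pos: [618.8, 268.3, 136.1]
tcp_rot: [0.013, 0.698, 0.716, 0.006]
force: [-0.8, 0.6, -0.9]
width: 10.8
shift [ 1.  -0.1 43.1] spin 0.0 jaw 1.5 tcp [618.8 268.3 136.1] q6 1.86 w 10.8 t 23.825
```

```bash
python3 -m handwheel '[[1,0,15,0,255],[1,0,28,0,255],[1,0,37,0,255],[1,0,41,0,255],[1,0,43,0,255]]'; python3 -m handwheel '[[0,0,1,0,255],[0,0,2,0,255]]'; python3 -m handwheel '[[0,0,0,0,200],[0,0,0,0,100],[0,0,0,0,0],[0,0,0,0,0]]'; python3 -m handwheel '[[0,0,-20,0,0],[0,0,-60,0,0],[0,0,-110,0,0],[0,-50,-150,0,0],[0,-100,-150,0,0]]';python3 -m handwheel '[[0,-50,0,0,0],[20,-100,0,0,0],[40,-150,0,0,0],[60,-200,0,0,0],[100,-240,0,0,0]]'
python3 - <<'E'
from h import *
c,g=fixed("top"); cv2.imwrite("pics/t3.png",cv2.resize(c[145:285,140:470,::-1],None,fx=2.4,fy=2.4,interpolation=cv2.INTER_CUBIC))
E
```

```text
t: 24.45
tcp_pos: [620.3, 268.9, 93.6]
tcp_rot: [0.013, 0.698, 0.716, 0.007]
force: [0.5, 0.8, 0.1]
width: 11.0
t: 24.7
tcp_pos: [621.0, 269.3, 93.1]
tcp_rot: [0.014, 0.698, 0.716, 0.008]
force: [-2.2, 1.0, 4.3]
width: 10.8
t: 25.2
tcp_pos: [620.9, 269.3, 93.0]
tcp_rot: [0.013, 0.698, 0.716, 0.008]
force: [-0.3, -0.7, 0.2]
width: 72.3
t: 25.82
tcp_pos: [517.9, 268.5, 244.4]
tcp_rot: [0.015, 0.698, 0.716, 0.012]
force: [-0.2, -0.2, -0.6]
width: 85.5
t: 26.45
tcp_pos: [274.1, 362.2, 235.2]
tcp_rot: [0.015, 0.698, 0.715, 0.012]
force: [1.7, 1.1, -0.3]
width: 85.0
```

View pics/t3.png

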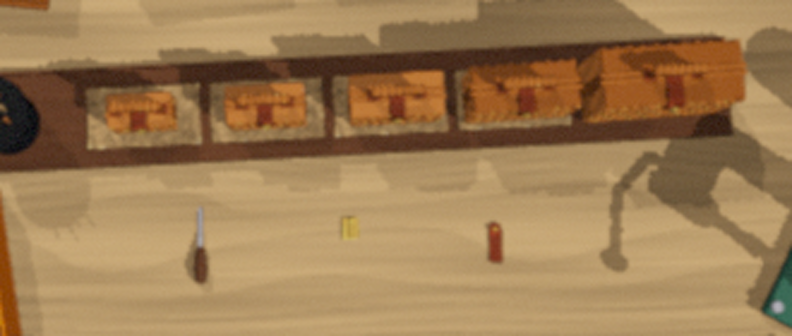

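The top view shows all four cases on their pads, in order, and clear of each other. I'll check centring numerically.

```bash
python3 - <<'E'
from h import *
c,g=fixed("top"); hsv=cv2.cvtColor(c,cv2.COLOR_RGB2HSV)
m=cv2.inRange(hsv,(3,150,95),(15,255,255)); m[:160]=0;m[215:]=0
pads={"small":(619.9,268.9,60,84,45),"medium":(624,104.2,75,102,50),"large":(628.3,-60.8,90,120,56),"xlarge":(632.8,-225.2,105,138,62)}
cols={"small":(172,226),"medium":(226,277),"large":(277,329),"xlarge":(330,382)}
for n,(x,y,h,w,t) in pads.items():
    a,b=cols[n]; s=np.zeros_like(m); s[:,a:b]=m[:,a:b]; k=max(cv2.findContours(s,0,2)[0],key=cv2.contourArea)
    r=cv2.minAreaRect(k); B=cv2.boxPoints(r); B=B[np.argsort(B[:,0])]; L,Rr=B[:2].mean(0),B[2:].mean(0)
    B=B[np.argsort(B[:,1])]; U,D=B[:2].mean(0),B[2:].mean(0)
    zl,zr=(h+21,21) if y>20 else (21,h+21)
    yl,yr=g([L],zl)[0,1],g([Rr],zr)[0,1]; xu,xd=g([U],h+21)[0,0],g([D],21)[0,0]
    d=g([L,Rr],h+21); v=d[1]-d[0]
    print(n,"px",np.round(r[0]),"centre",round((xu+xd)/2,1),round((yl+yr)/2,1),"err",round((xu+xd)/2-x,1),round((yl+yr)/2-y,1),"size",round(yl-yr),w,round(xu-xd),t,"yaw",round(np.degrees(np.arctan2(v[0],-v[1])),1))
go(300,300,300); print(arm.state()["force"])
E
python3 -m handwheel '[[0,0,0,0,0],[0,0,0,0,0]]'
python3 - <<'E'
from h import *
f=arm.grab_frame("side"); cv2.imwrite("pics/s2.png",f["color"][:,:,::-1])
E
```

```text
small px [198. 191.] centre 621.2 268.5 err 1.3 -0.4 size 86 84 45 45 yaw 1.5
medium px [250. 188.] centre 624.9 103.9 err 0.9 -0.3 size 103 102 50 50 yaw -1.4
large px [305. 185.] centre 629.4 -65.9 err 1.1 -5.1 size 125 120 56 56 yaw 3.4
xlarge px [357. 183.] centre 632.5 -226.0 err -0.3 -0.8 size 138 138 61 62 yaw 3.0
shift [-65.9  28.5 -63.8] spin 0 jaw 1.9 tcp [271.7 364.8 235. ] q6 2.34 w 85.6 t 26.55
[ 0.68658426 -0.95053511 -0.54866215]
t: 26.8
tcp_pos: [272.3, 364.4, 235.0]
tcp_rot: [0.014, 0.696, 0.718, 0.012]
force: [0.3, 0.3, -0.2]
width: 85.4
```

View pics/s2.png

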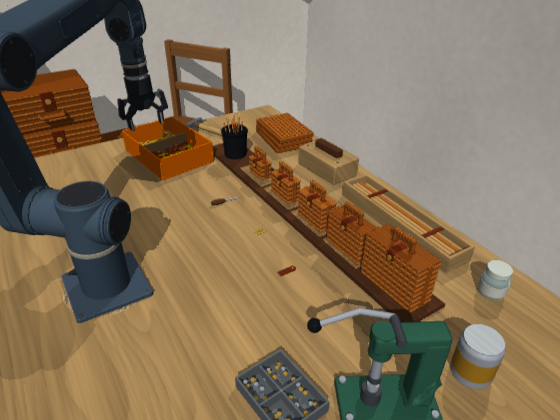

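All five stand upright in a graded row, and the gripper is clear at the upper left. Every offset is within tolerance, so I'm handing in.

```bash
python3 -c "
from station import arm
print(arm.job_done())"
```

```text
the job is handed in; nothing more can be done
None
```

All four loose cases now stand upright on their pads, running from the biggest case outward: xlarge, large, medium, small. I handed the job in at about 27 s of the 131 s allowed; it reports no verdict. Each case was picked up by its handle, lowered until the force reading showed contact, then released.

- **Centring:** in the last top-camera check, small, medium and xlarge measured within about 1.5 mm of their pad centres. case_large read 5 mm off along the row, but its outline also came out 5 mm too long (125 against 120 mm), so part of that is probably measuring error. The limit is 15 mm.
- **Squareness:** measured yaws ran from -1.4° to 3.4° against the board's 1.5°, so no case is more than about 3° off. The limit is 11°.
- **Upright and clear:** I judged this by eye only. The last side view showed every case upright and the open gripper well away from them.
- **Biggest case:** it looked unmoved in the pictures, though I did not measure it again.
- **Disagreements:** no check failed outright. The tool had drifted to about 1.5° of tilt by the last placement, well inside the 6° limit for the cases.

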